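# Index the staking-jig slide to its middle station

### The job

Bring the nut to the middle station of the spring-return jig: with the fingertips, push the slide away from its home end by the near face of its push block, past the first click but not as far as the second, and let go so that it springs back and catches on the stop pin by itself. Only push the slide: do not hook or pinch its block from behind, do not touch the nut or the stop pin, and leave the things beside the jig alone.

Things in the scene. Friction and masses are not known exactly. Their poses are not given: they have to be found in the camera images.
- jig: Fixed grey base plate 220 (x) x 150 (y) x 12 mm with two rails; origin: centre of its underside, on the bench. Its x axis is the direction in which the slide is pushed (roughly away from the robot), y left of that, z up. A spring barrel lies at y -41, x 18 to 105, up to z 42. In front of the push block (x below -95) there is only plate and rails, up to z 22. Highest point of the jig: 67 mm.
- slide (a joint): Slide travel along jig +x, m: 0 home, end 0.078. Spring: 4.5 N back at 0, 8 N at 0.035, 12 N at 0.07; ramps add up to about 4 N. First click past 0.035 (pin drops behind tooth 1), second past 0.07. Let go between 0.038 and 0.062 it springs back and latches at 0.035, the middle station; let go before 0.030 it returns home; past 0.065 it may catch at 0.07, too far, and stay there.
- push_face (a point): Centre of the near, flat face of the slide's push block (moves with the slide; axes parallel to the jig's, the face looks to -x). At home it lies at jig x = -95, y = 0, z = 45. The aluminium block is 92 wide (y) and 30 thick (x), its face reaches from z = 24 to z = 66 above the bench; three dark grooves run across the face.
- nest (a point): Floor centre of the square nest in the slide (moves with the slide), at home jig x = -8, y = 0, z = 29; 27 x 25 mm inside (y by x), with lips 6 mm high. In the middle station it lies under the brass bush.
- block_back: Dark plate, 4 x 88 x 36 mm, on the far side of the push block (facing the nut, moves with the slide); not to be touched. Origin fixed to the slide; at home it is the jig's origin.
- stop_pin: Spring-loaded round-nosed stop pin, 10 mm thick, level at z 30, in a dark housing at jig x 7 to 33, y 51 to 73, up to z 42; points to -y, black knob 18 mm across at y 83 to 97. Two saw teeth on the slide's +y edge push it out by about 8 mm; it springs back. Origin: on the bench at jig x 20, y 0 while the pin is in.
- nut: Steel hexagon nut 22 x 24 x 12 mm, lying loose in the nest on the slide; origin at the centre of its underside. It rides along with the slide.
- spare_nut: Bystander: a like nut lying on the bench to the jig's -y side; origin at the centre of its underside.
- oil_stone: Bystander: dark oil stone 25 x 51 x 13 mm on the bench to the jig's -y side; origin at the centre of its underside.
- tape_roll: Bystander: roll of black tape, 70 mm across and 19 mm high, on the bench to the jig's +y side; origin at the centre of its underside.
- bush (a point): Underside of the brass bush (18 mm across) under which the nest stops in the middle station: jig x 27, y 0, z 50. Its arm (x 15 to 39, z 50 to 67) reaches over the track from a post at y -62. Axes as the jig's.

How it is judged:
By the outcome, as a careful person would: the job done as asked, in the order asked, and still so for the second after the job is handed in, with the robot touching nothing.
It also fails if it takes over 32 s, if anything falls off the work surface, if the arm or the gripper's body presses on something with over 40 N, if the wrist force passes 120 N, or if a joint passes its speed limit or range.

### The arm

A 7-joint arm with a two-finger parallel gripper is mounted at the origin on a cart in front of the work surface, level with it; the furniture and walls round the work are solid. World frame = base frame: x ahead of the robot, y to its left, z up, the work surface at z = 0. Lengths are in m, angles in rad, forces in N, time in s.
With the tool pointing down it reaches from about 0.425 to 0.925 m from the base axis. Payload 6.8 kg.
Tool frame: the origin (TCP) lies at the very end of the fingers, on their centre line; the grasp point (between the pads) lies 19 mm behind it; y points along the fingers, z is the direction in which the jaws open and shut, and the axes are right-handed (so a half turn about y gives the same grasp; the last joint's range is limited). The gripper opens to 85 mm and grips with 20 to 120 N. Pads are 22 mm wide; open, the fingers measure 114 mm over their backs; the gripper's body (76 mm by 85 mm) begins 54 mm behind the grasp point. The pads swing forward as they close: fully open they stand 13 mm farther back than shut.
Start: joints at [1.221, 0.477, 0.022, 1.555, -0.011, 1.109, -0.083], TCP at [0.162, -0.655, 0.231] pointing down, gripper open.
Joint ranges: [-2.96, 2.96], [-0.34, 2.1], [-1.41, 1.46], [0.24, 2.44], [-1.37, 4.51], [0.17, 1.92], [-2.96, 2.96]. Speed limits (rad/s): [2.39, 2.39, 3.14, 3.14, 3.14, 3.14, 3.14].

### API

Orientations are given as a rotation vector (axis times angle).
In Python, from bench import r gives the robot as it stands.
- The arm moves only by the tool drive_tool, never from a script. Its argument "series" is a list of rows, each a list of 7 numbers: the shift along the tool's x, y, z in mm, then the turn, a rotation vector about the tool's x, y, z in degrees, then the finger opening in mm, from 0 to 85.4. In form: [[tx, ty, tz, wx, wy, wz, grip], ...]. A call has 1 to 5 rows; each row is the pose to reach, as a shift and turn from the pose measured when the call began, along the tool's axes at that moment; what a row does not reach only later rows make up. A row lasts 1/10 s, in which the tool goes at most 50 mm and 8.59 degrees, less where a joint would pass 70% of its speed; a pose out of reach is approached as far as the arm can. A call with a gripper value outside its range is refused whole. The fingers move at their own pace and stop on an object; "squeeze" is the grip in N (left out, the last holds). Time passes only in rows, so rows that repeat a pose let the fingers close. It gives the time, the measured TCP pose, the force and the opening at its end, in the units of the state.
- r.get_obs(): the state, without advancing time (a new reading comes with each control period).
- r.grab_frame(name): name is "scene" or "side" or "wrist"; returns a dict with "frame" (400x640x3 uint8, blue, green, red), "intrinsics" (3x3 intrinsics, pixels), "rvec" (rotation vector, rad) and "tvec" (3), from world to camera coordinates, as OpenCV has them. Camera axes: x right, y down, z forward; pixel columns grow to the right and rows downward; lengths in m; the calibration is good to about 2 mm. A picture is of the moment at which its call begins. There is no depth.
- r.hand_in(): hands the job in, once; it reports no verdict.
The state is a dict: "clock": time; "joints": joint angles; "qvel": joint speeds; "tau": joint torques, N m; "tcp_pos": TCP position; "orientation": TCP orientation; "contact_force": force on the tool from outside, world axes, zero at the start; "moment": the same for the moment, N m; "grip_width": finger opening in m.
Only numpy, scipy, OpenCV 4.12 (cv2) and the standard library are available. Lean on these libraries where they do the work, as an engineer would, in place of code of your own. Each camera call takes 0.05 s, during which the arm holds its last target.

## Working session

There is one attempt and no reset: what is moved stays moved. The work goes in short steps, Python scripts to look and compute and a tool call to move; the robot and the scene stay as the last step left them, time stands still between calls to the robot, and variables do not carry over. Pictures are saved under pics/ and viewed, and the job is handed in when it is done.

Besides the shell and the picture viewer there is one more tool, called after ">>>" by a JSON object that holds its "api" and its "payload". drive_tool: Moves the arm, as the interface text tells. Its arguments: {"type":"object","properties":{"series":{"type":"array","items":{"type":"array","items":{"type":"number"}}},"squeeze":{"type":"number"}},"required":["series"]}

```bash
mkdir -p pics; ls; python3 - <<'E'
from bench import r
import cv2
o=r.get_obs()
for k,v in o.items(): print(k,v)
for n in ("scene","side","wrist"):
    f=r.grab_frame(n); cv2.imwrite(f"pics/a_{n}.png",f["frame"]); print(n,f["intrinsics"],f["rvec"],f["tvec"])
E
```

```text
pics
clock 0.0
joints [ 1.22089866  0.47779729  0.02234505  1.55646076 -0.01147998  1.109301
 -0.08306254]
qvel [-0.00047094 -0.00117776  0.00024981 -0.00101801  0.00123123  0.00073019
  0.00070658]
tau [-8.23574919e-04 -5.96447611e+01  1.60752878e+00 -2.81188792e+01
  1.23426921e-02  9.54771938e-03  2.45334155e-05]
tcp_pos [ 0.16146067 -0.65478947  0.23032378]
orientation [-0.25475903  2.09500617 -2.09121285]
contact_force [-0.23315701  0.45744876 -0.09138222]
moment [ 0.05691232 -0.01749999  0.00963333]
grip_width 0.0851135393422171
scene [[393.71106916   0.         317.82029964]
 [  0.         393.71106916 200.58837886]
 [  0.           0.           1.        ]] [ 1.07949681 -2.49329136  0.87934608] [0.46900586 0.34596838 0.71976072]
side [[467.0824189    0.         317.39977921]
 [  0.         467.0824189  204.45263261]
 [  0.           0.           1.        ]] [ 0.19456417 -2.4670919   1.72566188] [0.64298468 0.07030347 0.98235177]
wrist [[349.03632635   0.         323.19996664]
 [  0.         349.03632635 199.57267188]
 [  0.           0.           1.        ]] [-2.29547694  1.79937529  0.25081646] [-0.67463128 -0.03530016  0.37901793]
```

View pics/a_scene.png

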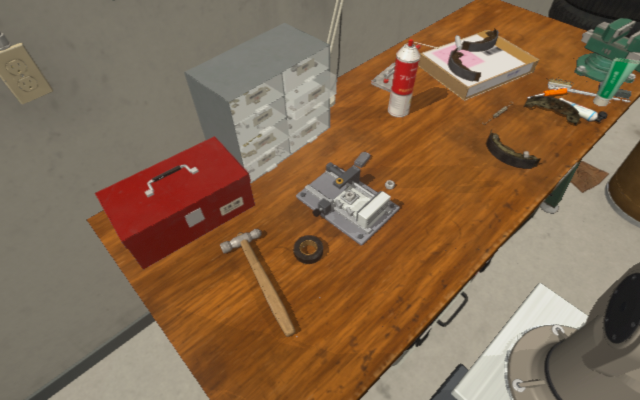

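View pics/a_side.png

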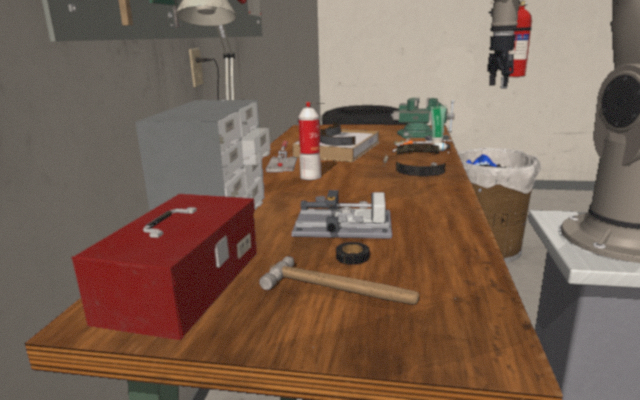

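View pics/a_wrist.png

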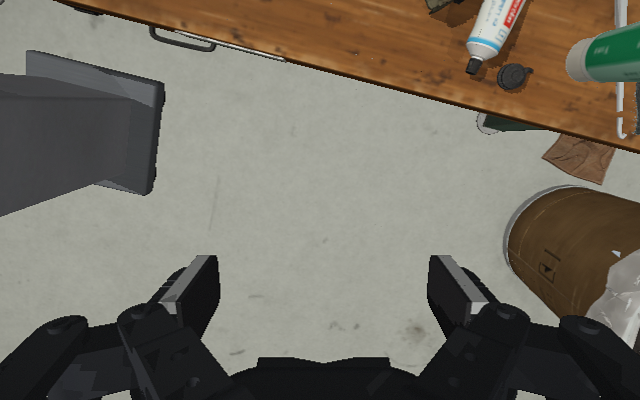

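The scene view shows the jig around (350,200), its push block at (375,210), and the tape roll at (308,249). In the side view the jig is at about (343,215). I'll enlarge both.

```bash
python3 - <<'E'
import cv2
a=cv2.imread('pics/a_scene.png')[140:255,285:415]; cv2.imwrite('pics/b1.png',cv2.resize(a,None,fx=5,fy=5,interpolation=cv2.INTER_CUBIC))
a=cv2.imread('pics/a_side.png')[180:270,280:410]; cv2.imwrite('pics/b2.png',cv2.resize(a,None,fx=6,fy=6,interpolation=cv2.INTER_CUBIC))
E
```

```text
(no output)
```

View pics/b1.png

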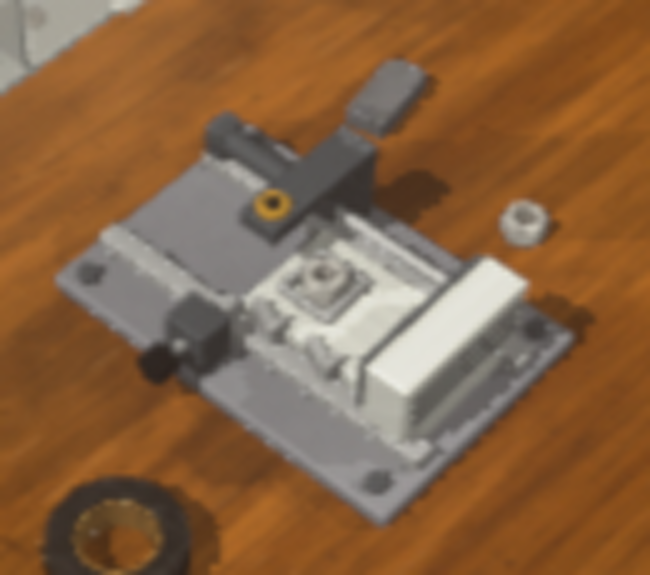

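View pics/b2.png

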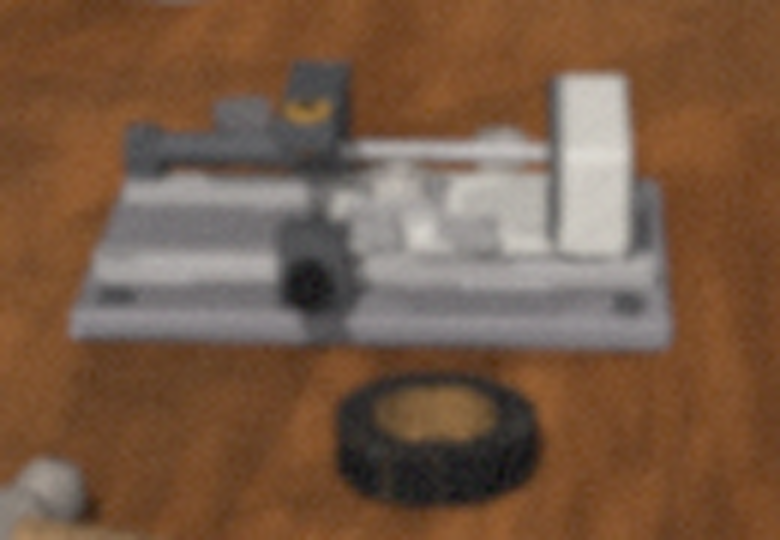

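```bash
cat > h.py <<'E'
import numpy as np,cv2
from scipy.optimize import least_squares
from scipy.spatial.transform import Rotation as R
CAM={'scene':(393.71106916,317.82029964,200.58837886,[1.07949681,-2.49329136,0.87934608],[0.46900586,0.34596838,0.71976072]),
'side':(467.0824189,317.39977921,204.45263261,[0.19456417,-2.4670919,1.72566188],[0.64298468,0.07030347,0.98235177])}
def proj(c,P):
    f,cx,cy,rv,tv=CAM[c]
    return cv2.projectPoints(np.array(P,float).reshape(-1,1,3),np.array(rv),np.array(tv),np.array([[f,0,cx],[0,f,cy],[0,0,1.]]),None)[0].reshape(-1,2)
def jig2w(p,P):
    P=np.array(P,float).reshape(-1,3)/1000; c,s=np.cos(p[2]),np.sin(p[2])
    return np.c_[p[0]+c*P[:,0]-s*P[:,1],p[1]+s*P[:,0]+c*P[:,1],P[:,2]]
E
cat > fit.py <<'E'
from h import *
sc=[((-110,75,12),(383,515)),((-110,-75,12),(575,333)),((110,75,12),(55,278)),((-95,46,66),(408,382)),((-95,-46,66),(527,285)),((-65,-46,66),(490,260)),((-65,46,66),(365,360)),((27,0,67),(272,205))]
sd=[((-110,75,12),(670,320)),((110,75,12),(75,315)),((-95,46,66),(632,152)),((-95,-46,66),(627,75)),((-65,46,66),(557,148)),((-65,-46,66),(555,75))]
def res(p,full=False):
    o=[]
    for c,l,s,of in (('scene',sc,5,(285,140)),('side',sd,6,(280,180))):
        m=(np.array([q for _,q in l])+.5)/s-.5+of
        o.append(proj(c,jig2w(p,[a for a,_ in l]))-m)
    return o if full else np.concatenate(o).ravel()
b=None
for y0 in np.arange(-3,3.1,1):
    s=least_squares(res,[.65,0,y0],loss='soft_l1',f_scale=1)
    if b is None or s.cost<b.cost:b=s
print(b.x,np.degrees(b.x[2]),b.cost)
for o in res(b.x,True): print(o.round(1))
p=b.x; print('face',jig2w(p,[-95,0,45]),'bush',jig2w(p,[27,0,50]))
np.save('jig.npy',p)
E
python3 fit.py
```

```text
[ 0.59377708 -0.01134386  6.34942857] 363.79545940834475 8.454370936890587
[[ 0.6  1.1]
 [ 0.5  0.3]
 [-0.2 -0.4]
 [ 0.2  3. ]
 [ 0.9 -0.6]
 [-1.8 -2. ]
 [-1.4  0.3]
 [ 0.4 -0. ]]
[[ 0.8  0.1]
 [-0.5 -0.9]
 [ 0.3  0. ]
 [ 0.2 -0.5]
 [-1.   0.5]
 [-0.6 -0.6]]
face [[ 0.49898544 -0.01763237  0.045     ]] bush [[ 0.62071786 -0.0095566   0.05      ]]
```

```bash
cat >> h.py <<'E'
def back(c,uv,z):
    f,cx,cy,rv,tv=CAM[c]; Rm=cv2.Rodrigues(np.array(rv))[0]; C=-Rm.T@tv
    d=Rm.T@np.array([(uv[0]-cx)/f,(uv[1]-cy)/f,1]); return C+d*(z-C[2])/d[2]
def plan(W,yaw=None,way=None):
    from bench import r
    o=r.get_obs(); T=R.from_rotvec(o['orientation']); 
    t=T.inv().apply(np.array(W)-o['tcp_pos'])*1000
    # target: y down, z along jig y (sign nearest)
    p=np.load('jig.npy'); a=p[2]; best=None
    for s in (1,-1):
        z=s*np.array([-np.sin(a),np.cos(a),0]); y=np.array([0,0,-1.]); x=np.cross(y,z)
        w=(T.inv()*R.from_matrix(np.c_[x,y,z])).as_rotvec(degrees=True)
        if best is None or np.linalg.norm(w)<np.linalg.norm(best): best=w
    print('clock',o['clock'],'tcp',o['tcp_pos'].round(4),'F',o['contact_force'].round(1),'J',o['joints'].round(2),'w',o['grip_width'])
    print('shift',t.round(1),'turn',best.round(2)); return t,best
E
python3 - <<'E'
from h import *
for n,u in dict(edge1=(430,318),edge2=(545,200),shoe=(515,160),can=(400,115),nut=(390,187),cardtop=(515,85)).items(): print(n,back('scene',u,0).round(3))
print(R.from_rotvec([-0.25475903,2.09500617,-2.09121285]).as_matrix().round(3))
plan([.44,-.022,.2])
E
```

```text
edge1 [0.263 0.081 0.   ]
edge2 [ 0.254 -0.384 -0.   ]
shoe [ 0.381 -0.46   0.   ]
can [ 0.728 -0.384  0.   ]
nut [ 0.554 -0.134  0.   ]
cardtop [ 0.563 -0.78   0.   ]
[[-0.971 -0.001  0.24 ]
 [-0.24   0.002 -0.971]
 [ 0.    -1.    -0.002]]
clock 0.15 tcp [ 0.1615 -0.6549  0.2305] F [-0.5 -0.4  0.2] J [ 1.22  0.48  0.02  1.56 -0.01  1.11 -0.08] w 0.08529470324189989
shift [-422.    31.2 -547.8] turn [8.000e-02 1.006e+01 1.000e-02]
```

>>> {"api": "drive_tool", "payload": {"series": [[-40,0,-30,0,1,0,60],[-80,0,-62,0,2,0,40],[-120,0,-92,0,3,0,20],[-160,0,-123,0,4,0,0],[-200,0,-154,0,5,0,0]]}}

```text
clock: 0.65
tcp_pos: [0.318, -0.4578, 0.2306]
orientation: [-0.165, 2.143, -2.14]
contact_force: [0.8, -0.1, 0.1]
grip_width: 0.0123
```

```bash
python3 -c "
from h import *
plan([.44,-.022,.2])"
```

```text
clock 0.65 tcp [ 0.318  -0.4578  0.2306] F [ 0.8 -0.1  0.1] J [ 0.89  0.29 -0.05  1.84  0.02  1.02 -0.58] w 0.012263542809117832
shift [-187.3   31.2 -412. ] turn [0.08 5.01 0.02]
```

>>> {"api": "drive_tool", "payload": {"series": [[-25,0,-42,0,1,0,0],[-50,0,-84,0,2,0,0],[-75,0,-126,0,3,0,0],[-100,0,-168,0,4,0,0],[-125,0,-210,0,5,0,0]]}}

```text
clock: 1.15
tcp_pos: [0.4096, -0.2292, 0.231]
orientation: [-0.072, 2.19, -2.187]
contact_force: [1.2, -0.2, -0.1]
grip_width: -0.0001
```

```bash
python3 -c "
from h import *
plan([.44,-.022,.2])"
```

```text
clock 1.15 tcp [ 0.4096 -0.2292  0.231 ] F [ 1.2 -0.2 -0.1] J [ 0.56  0.15 -0.2   2.02  0.04  0.98 -1.16] w -0.000138887717369494
shift [ -43.9   31.2 -204.8] turn [ 0.07 -0.03  0.02]
```

>>> {"api": "drive_tool", "payload": {"series": [[-9,0,-41,0,0,0,0],[-18,0,-82,0,0,0,0],[-27,10,-123,0,0,0,0],[-36,20,-164,0,0,0,0],[-44,31,-205,0,0,0,0]]}}

```text
clock: 1.65
tcp_pos: [0.4401, -0.0201, 0.2001]
orientation: [-0.071, 2.189, -2.187]
contact_force: [1.7, -0.2, -0.8]
grip_width: 0.0001
```

```bash
python3 -c "
from h import *
plan([.455,-.0205,.040])
from bench import r
for n in ('wrist','scene','side'):
    f=r.grab_frame(n); cv2.imwrite(f'pics/c_{n}.png',f['frame'])
    if n=='wrist':
        p=np.load('jig.npy'); 
        for q in ((-95,46,66),(-95,-46,66),(-110,75,12),(-110,-75,12)):print(q,cv2.projectPoints(jig2w(p,q),f['rvec'],f['tvec'],f['intrinsics'],None)[0].ravel())
"
```

```text
clock 1.65 tcp [ 0.4401 -0.0201  0.2001] F [ 1.7 -0.2 -0.8] J [ 0.27  0.15 -0.39  2.1   0.07  0.9  -1.67] w 0.0001259671906918381
shift [-14.7 160.1   1.5] turn [ 0.06 -0.05 -0.03]
(-95, 46, 66) [264.44719199 114.0920165 ]
(-95, -46, 66) [383.89101472 113.86914173]
(-110, 75, 12) [243.55888168 128.72855685]
(-110, -75, 12) [404.70969753 128.4405667 ]
```

View pics/c_wrist.png

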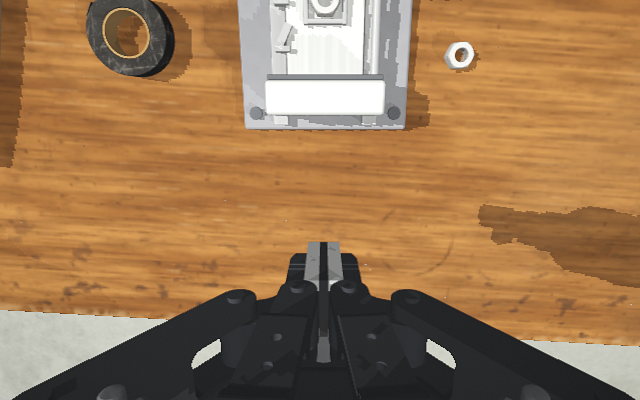

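The wrist view agrees with my fit: the block's near top edge is at row 114, columns 265–384, and the prediction was 264–384 at row 114. The closed fingertips are at (322,245). Next I lower them in front of the face.

>>> {"api": "drive_tool", "payload": {"series": [[-3,40,1,0,0,0,0],[-6,80,1,0,0,0,0],[-9,120,1,0,0,0,0],[-12,150,1,0,0,0,0],[-15,159,1,0,0,0,0]]}}

```text
clock: 2.3
tcp_pos: [0.4524, -0.0202, 0.0381]
orientation: [-0.084, 2.191, -2.188]
contact_force: [-0.6, -0.1, 0.0]
grip_width: -0.0
```

```bash
python3 -c "
from h import *
p=np.load('jig.npy')
plan(jig2w(p,[-95-14,0,41])[0])
from bench import r
for n in ('wrist','side'):
    f=r.grab_frame(n); cv2.imwrite(f'pics/d_{n}.png',f['frame'])
a=cv2.imread('pics/d_side.png')[150:260,280:420]; cv2.imwrite('pics/d2.png',cv2.resize(a,None,fx=5,fy=5,interpolation=cv2.INTER_CUBIC))
"
```

```text
clock 2.3 tcp [ 0.4524 -0.0202  0.0381] F [-0.6 -0.1  0. ] J [ 0.18  0.45 -0.32  2.2   0.26  0.54 -1.84] w -3.606539885387417e-05
shift [-32.6  -3.1   0.6] turn [0.09 0.21 0.39]
```

View pics/d2.png

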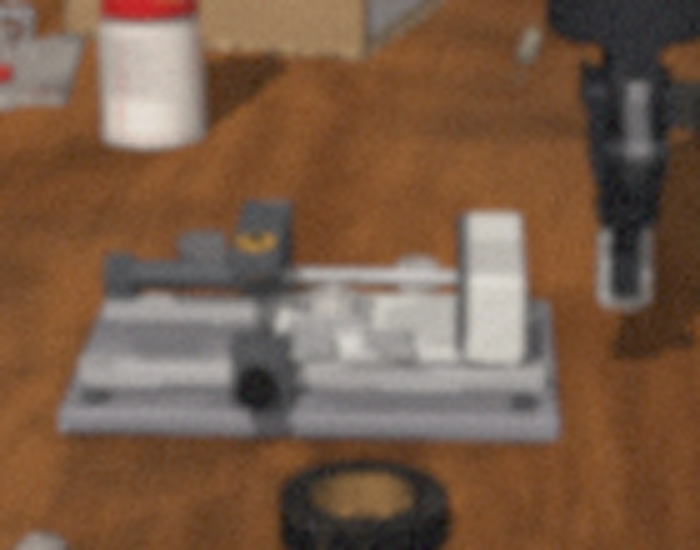

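View pics/d_wrist.png

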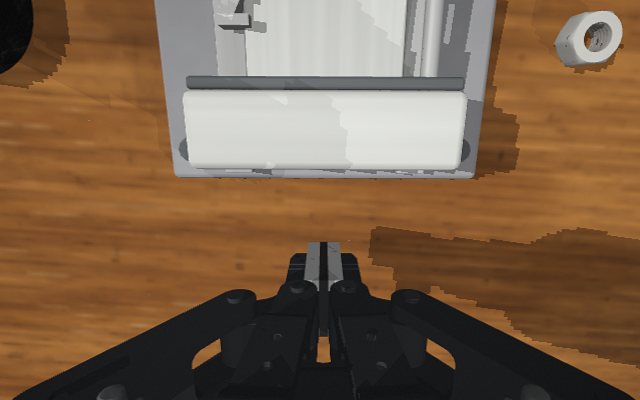

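The fingertips are centred on the face: column 322, against a block centre of about 325. They stand about 35 mm short of it, with nothing in the way. I'll move in close, then creep to contact.

>>> {"api": "drive_tool", "payload": {"series": [[-10,0,0,0,0,0,0],[-20,-2,0,0,0,0,0],[-27,-3,0,0,0,0,0],[-31,-3,0,0,0,0,0],[-31,-3,0,0,0,0,0]]}}

```text
clock: 2.9
tcp_pos: [0.4863, -0.0173, 0.0435]
orientation: [-0.079, 2.189, -2.185]
contact_force: [-0.3, 0.4, -0.6]
grip_width: -0.0002
```

>>> {"api": "drive_tool", "payload": {"series": [[-2,0,0,0,0,0,0],[-4,0,0,0,0,0,0],[-4,0,0,0,0,0,0]]}}

```text
clock: 3.2
tcp_pos: [0.4887, -0.0172, 0.0431]
orientation: [-0.082, 2.189, -2.187]
contact_force: [-4.6, -0.2, 4.6]
grip_width: -0.0005
```

>>> {"api": "drive_tool", "payload": {"series": [[-5,0,0,0,0,0,0],[-10,0,0,0,0,0,0],[-15,0,0,0,0,0,0],[-20,0,0,0,0,0,0],[-20,0,0,0,0,0,0]]}}

```text
clock: 3.7
tcp_pos: [0.5056, -0.0164, 0.0421]
orientation: [-0.089, 2.191, -2.191]
contact_force: [-7.2, -0.8, 2.9]
grip_width: 0.0001
```

```bash
python3 -c "
from h import *
p=np.load('jig.npy')
plan(jig2w(p,[-95-11+50,0,43])[0])
from bench import r
for n in ('wrist','side'):
    f=r.grab_frame(n); cv2.imwrite(f'pics/e_{n}.png',f['frame'])
    for q in ((-95,-46,66),(-75,-46,66),(-55,-46,66),(-95,46,66),(-75,46,66),(-55,46,66)):print(n,q,cv2.projectPoints(jig2w(p,q),f['rvec'],f['tvec'],f['intrinsics'],None)[0].ravel().round(1))
a=cv2.imread('pics/e_side.png')[170:260,300:410]; cv2.imwrite('pics/e2.png',cv2.resize(a,None,fx=6,fy=6,interpolation=cv2.INTER_CUBIC))
"
```

```text
clock 3.7 tcp [ 0.5056 -0.0164  0.0421] F [-7.2 -0.8  2.9] J [ 0.17  0.5  -0.32  2.07  0.26  0.62 -1.83] w 0.00011047982444954162
shift [-32.3  -1.3   0.9] turn [0.04 0.22 0.64]
wrist (-95, -46, 66) [442.6 304.1]
wrist (-75, -46, 66) [448.  256.7]
wrist (-55, -46, 66) [453.9 205. ]
wrist (-95, 46, 66) [204.1 303.3]
wrist (-75, 46, 66) [199.  255.9]
wrist (-55, 46, 66) [193.5 204.2]
side (-95, -46, 66) [384.2 191.6]
side (-75, -46, 66) [375.7 191.6]
side (-55, -46, 66) [367.3 191.5]
side (-95, 46, 66) [385.2 204.9]
side (-75, 46, 66) [376.  204.8]
side (-55, 46, 66) [366.8 204.7]
```

View pics/e2.png

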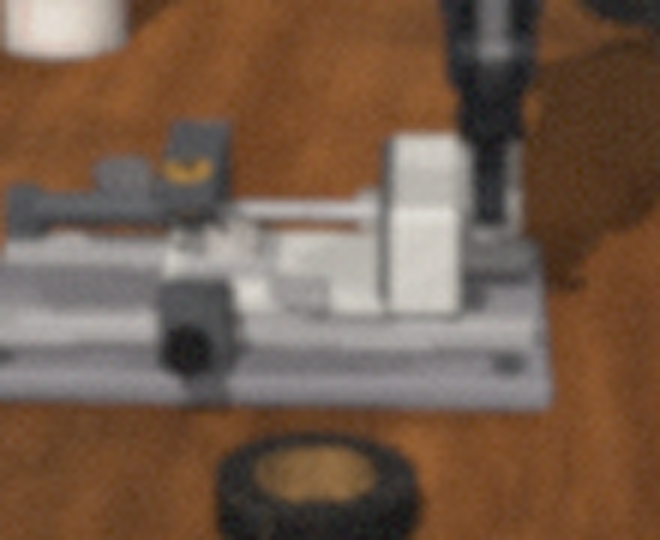

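View pics/e_wrist.png

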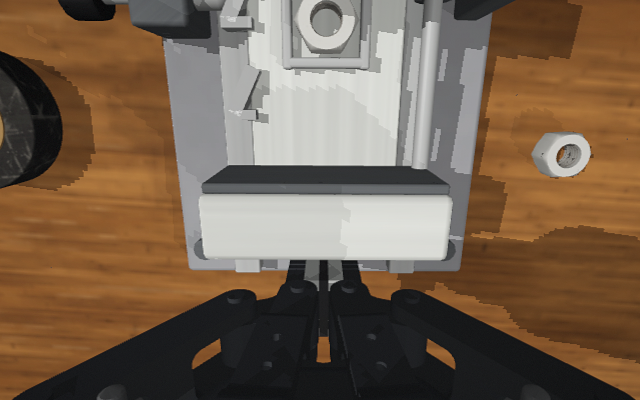

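The block's near edge is at row 260, which puts the slide at about 18 mm. That agrees with the TCP reading, at about 7 N. Next I push on to about 49 mm.

>>> {"api": "drive_tool", "payload": {"series": [[-8,0,0,0,0,0,0],[-16,0,0,0,0,0,0],[-24,0,0,0,0,0,0],[-32,0,0,0,0,0,0],[-34,0,0,0,0,0,0]]}}

```text
clock: 4.3
tcp_pos: [0.5356, -0.0147, 0.0404]
orientation: [-0.098, 2.194, -2.196]
contact_force: [-13.0, -0.9, 6.3]
grip_width: 0.0
```

```bash
python3 -c "
from h import *
p=np.load('jig.npy')
plan(jig2w(p,[-95-11+50,0,43])[0])
from bench import r
for n in ('wrist','side'):
    f=r.grab_frame(n); cv2.imwrite(f'pics/f_{n}.png',f['frame'])
    for q in ((-55,-46,66),(-45,-46,66),(-35,46,66)):print(n,q,cv2.projectPoints(jig2w(p,q),f['rvec'],f['tvec'],f['intrinsics'],None)[0].ravel().round(1))
"
```

```text
clock 4.3 tcp [ 0.5356 -0.0147  0.0404] F [-13.   -0.9   6.3] J [ 0.16  0.54 -0.31  2.    0.26  0.66 -1.82] w 3.840815972605101e-05
shift [-2.2 -2.6  0.5] turn [-0.02  0.21  1.11]
wrist (-55, -46, 66) [445.8 283.7]
wrist (-45, -46, 66) [448.6 259.3]
wrist (-35, 46, 66) [193.5 233.2]
side (-55, -46, 66) [367.3 191.5]
side (-45, -46, 66) [363.  191.5]
side (-35, 46, 66) [357.7 204.6]
```

View pics/f_wrist.png

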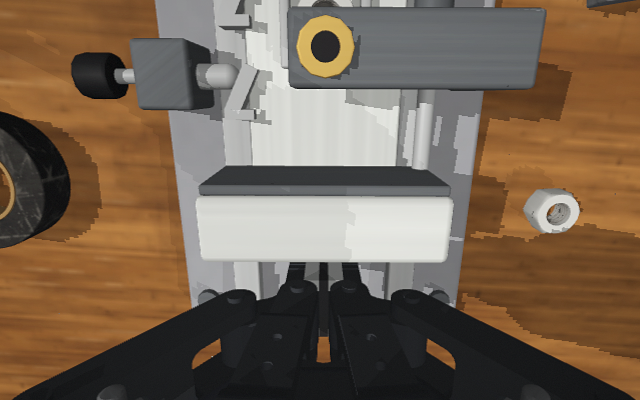

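The block edge is at row 261, which puts the slide at about 48–49 mm. The pin nose at (220,75) sits between the two teeth. Now I let go by pulling straight back quickly.

>>> {"api": "drive_tool", "payload": {"series": [[45,0,0,0,0,0,0],[70,0,0,0,0,0,0],[80,0,0,0,0,0,0],[80,0,0,0,0,0,0]]}}

```text
clock: 4.8
tcp_pos: [0.4556, -0.0204, 0.0422]
orientation: [-0.097, 2.193, -2.196]
contact_force: [0.5, 0.4, 0.5]
grip_width: 0.0001
```

```bash
python3 -c "
from h import *
p=np.load('jig.npy')
plan(jig2w(p,[-95-11-40,0,150])[0])
from bench import r
for n in ('wrist','side','scene'):
    f=r.grab_frame(n); cv2.imwrite(f'pics/g_{n}.png',f['frame'])
    for q in ((-95,-46,66),(-60,-46,66),(-60,46,66)):print(n,q,cv2.projectPoints(jig2w(p,q),f['rvec'],f['tvec'],f['intrinsics'],None)[0].ravel().round(1))
a=cv2.imread('pics/g_side.png')[170:260,300:410]; cv2.imwrite('pics/g2.png',cv2.resize(a,None,fx=6,fy=6,interpolation=cv2.INTER_CUBIC))
"
```

```text
clock 4.8 tcp [ 0.4556 -0.0204  0.0422] F [0.5 0.4 0.5] J [ 0.18  0.45 -0.32  2.18  0.26  0.57 -1.83] w 9.873423371736394e-05
shift [ 9.500e+00 -1.077e+02  1.000e-01] turn [-0.02  0.21  1.04]
wrist (-95, -46, 66) [455.  177.3]
wrist (-60, -46, 66) [467.4  69.2]
wrist (-60, 46, 66) [176.   68.3]
side (-95, -46, 66) [384.2 191.6]
side (-60, -46, 66) [369.4 191.5]
side (-60, 46, 66) [369.1 204.7]
scene (-95, -46, 66) [390.9 196. ]
scene (-60, -46, 66) [379.2 188.5]
scene (-60, 46, 66) [354.6 210.7]
```

View pics/g_wrist.png

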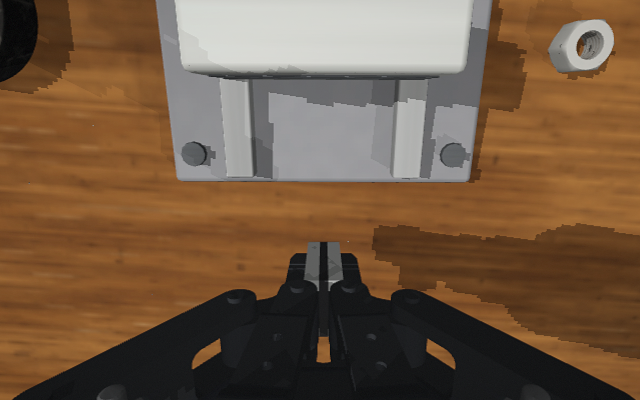

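View pics/g2.png

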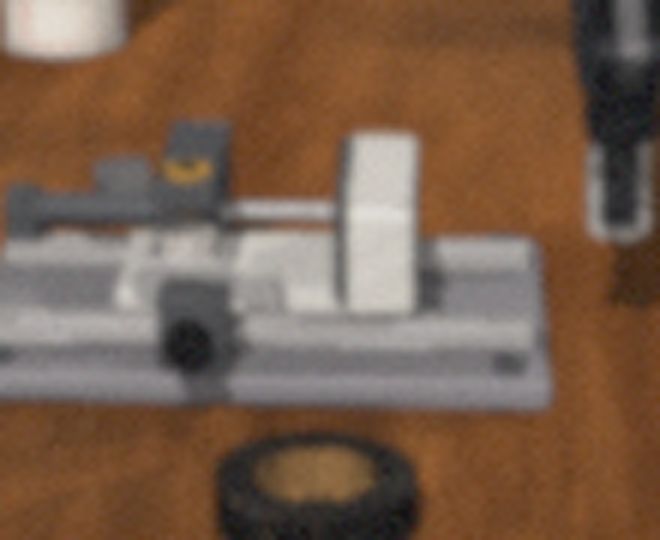

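The slide has latched. The block's near edge is at row ~72 in the wrist view, against a predicted 69 for exactly 35 mm. In the side view it is at column 369.5, against a predicted 369.3. The robot is clear of everything, so I'm handing in.

```bash
python3 -c "
from bench import r
print(r.hand_in()); print(r.get_obs()['clock'])"
```

```text
the job is handed in; nothing more can be done
None
the job is handed in; nothing more can be done
```

The nut is at the middle station: the slide sprang back and caught on the stop pin at about 35 mm by itself. I handed the job in at about 5 s of the 32 s allowed.

- **Push:** I pushed the near face of the block with the closed fingertips, in stages, to about 48 mm. That is past the first click and short of the second. The last force reading before letting go was about 13 N at the wrist. I then pulled straight back so the slide could spring free.
- **Last checks:** The side camera puts the slide at about 34.7 mm and the wrist camera at about 34 mm. That 1 mm difference is within the calibration error. The fingers stood about 67 mm clear of the block with near-zero contact force.
- **Things beside the jig:** The spare nut and tape roll show no sign of having moved. The arm stayed clear of the oil stone, but I did not check it again in the last pictures.
- **Not confirmed:** The nut in its nest is hidden under the bush in the last pictures. Its position there follows from the slide's reading; I did not see it directly.

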